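Set a heat sink on a processor and press it down with the bench hold-down arm

TASK

Set the larger finned heat sink squarely on the square processor in the middle of the circuit board, its long side along the board's long side, setting it down rather than dropping it. Then take the hold-down arm by its knob, swing it round until its foot stands over the middle of the heat sink, and push the rod down until the foot presses lightly on the fins, its spring squeezed about half-way and not bottomed, so that it stays pressing while the adhesive sets. Leave the other things on the bench where they are.

Things in the scene. Friction and masses are not known exactly. Their poses are not given: they have to be found in the camera images.
- heatsink: The larger heat sink, loose on the mat: bare aluminium, 70 mm long (its x) x 50 mm wide (its y) x 32 mm high, fins running lengthwise, 130 g or so; grip it across the 50 mm width. Origin: centre of the underside. z up; either way round is the same.
- board: Green circuit board 200 x 130 mm on a black carrier 220 x 150 mm, fixed. Origin: centre of the carrier's underside, on the mat; x along the long side, z up. The board's face is 24 mm above the origin. Parts up to 13 mm high stand on it 65 mm and more from the processor's centre towards -x, 55 mm and more towards +x; the strip beside the processor along y is clear.
- processor (a point): Centre of the top face of the square processor on the board (lid 42 x 42 mm, its top 6 mm above the board's face; the heat sink overhangs it). Axes as the board's.
- holddown: Hold-down stand: round grey cast base 110 mm across with an upright column, fixed. Origin: on the column's axis, on the mat. It carries two level links and, at their end, an upright steel rod in a bush. The links lie 118 to 175 mm above the mat (screw heads to 184, top of the bush 175). The rod's axis can come no nearer than 107 mm to the column's axis: swing it round the column, not across.
- swivel (a joint): Stiff upright friction pivot (about 0.55 N m) of the first link on the column, -0.9 to 2.9 rad, anticlockwise from above; it stays where it is left. The link is 200 mm long between its pivots. At 0 it points 93 degrees anticlockwise from the stand's x.
- elbow (a joint): Stiff upright friction pivot (about 0.45 N m) between the first link and the second, -1.9 to 0.4 rad, anticlockwise from above; it stays where it is left. From this pivot to the rod is 200 mm. The second link bends anticlockwise from the first by this value plus 2.2 rad, so the rod is at most 395 mm from the column.
- rod (a joint): How far the rod is pushed down through its bush, 0 (fully up) to 0.056 m. It slides against a steady friction of about 6.5 N (its weight, about 1.5 N, helps) and stays where it is left. The knob on top is the handle, for the swing too.
- knob_mid (a point): Middle of the black ribbed knob on top of the rod, on its axis: 32 mm across, 34 mm high, turns freely on the rod. Rod fully up: 260 mm above the mat. Straight below hangs a rubber foot, 28 mm across, its face 153 to 171 mm lower: it is screwed in or out on its stem by an amount that differs every time and is not reported, so the height at which it touches must be felt.
- foot_stem (a point): Point on the axis of the rod's lower end, 128 mm below knob_mid, where the foot's stem is screwed in. The foot sits on a light spring below it: 0.7 N at first touch, 0.7 N more for each mm squeezed, bottomed after 6 mm at 4.9 N. With the spring part squeezed the rod's friction holds it there.
- small_sink: Bystander: smaller square finned heat sink, 40 x 40 x 20 mm. Origin: centre of the underside. Leave alone.
- power_module: Bystander: black encapsulated power module, 60 x 42 x 24 mm. Origin: centre of the underside. Leave alone.
- flux_bottle: Bystander: white bottle, 34 mm across, 80 mm high. Origin: centre of the underside. Leave alone.
- screwdriver: Bystander: screwdriver 160 mm long lying on the mat. Leave alone.
- solder_reel: Bystander: reel lying flat, 64 mm across, 38 mm high. Origin: centre of the underside. Leave alone.
- multimeter: Bystander: black hand meter lying on its back, 150 x 78 x 48 mm. Origin: centre of the underside. Leave alone.
- screw_jar: Bystander: clear jar with a steel lid, 48 mm across, 55 mm high. Origin: centre of the underside. Leave alone.
Things that resemble listed ones, but are neither listed nor needed, are in the scene too. What is shaped like the heatsink but orange is not meant.

How it is judged:
On the way:
1. the heat sink sits squarely on the processor, let go (horizontal distance between heatsink and processor below 0.007 m and angle between the x axis of heatsink and the x axis of board, either way round below 0.14 rad and angle between heatsink's own z axis and vertical below 0.06 rad and z of heatsink in the frame of processor between -0.003 and 0.003 m and contact force between the fingers and heatsink below 0.1 N and linear speed of heatsink below 0.01 m/s), for 0.2 s.
At the end, for the whole second after the job is handed in: Heat sink flat on the processor, centred within 7 mm, long side within 8 degrees of the board's; the rod within 12 mm of its centre and the foot pressing on it by itself with 1.4 to 4.2 N (spring squeezed about 1 to 5 of 6 mm); everything at rest and let go (horizontal distance between heatsink and processor below 0.007 m and angle between the x axis of heatsink and the x axis of board, either way round below 0.14 rad and angle between heatsink's own z axis and vertical below 0.06 rad and z of heatsink in the frame of processor between -0.003 and 0.003 m and horizontal distance between knob_mid and heatsink below 0.012 m and contact force between holddown and heatsink between 1.4 and 4.2 N and linear speed of heatsink below 0.01 m/s); the robot touches nothing.
It fails at once if the foot is rammed onto the heat sink (more than 20 N) (contact force between holddown and heatsink above 20 N).
It fails at once if the heat sink is dropped: let go more than 10 mm above the processor (contact force between the fingers and heatsink below 0.1 N and z of heatsink in the frame of processor above 0.01 m and horizontal distance between heatsink and processor below 0.06 m).
It fails at once if another thing on the bench is pushed more than 30 mm (distance of any of small_sink, power_module, flux_bottle, screwdriver, solder_reel, multimeter, screw_jar from where it was at the start of the episode above 0.03 m).
It also fails if it takes over 64 s, if anything falls off the work surface, if the arm or the gripper's body presses on something with over 40 N, if the wrist force passes 120 N, or if a joint passes its speed limit or range.

ROBOT

A 6-joint arm with a two-finger parallel gripper is mounted at the origin on the work surface. World frame = base frame: x ahead of the robot, y to its left, z up, the work surface at z = 0. Lengths are in m, angles in rad, forces in N, time in s.
With the tool pointing down it reaches from about 0.325 to 0.85 m from the base axis. Payload 4.4 kg.
Tool frame: the origin (TCP) lies midway between the tips of the shut fingers; the grasp point (between the pads) lies 19 mm behind it; z points along the fingers, y is the line along which they close (so a half turn about z gives the same grasp; the last joint's range is limited). The gripper opens to 94 mm and grips with 3 to 60 N. Pads are 16 mm wide; open, the fingers measure 119 mm over their backs; the gripper's body (75 mm by 177 mm) begins 78 mm behind the grasp point.
Start: joints at [1.194, 0.207, 1.542, -0, 1.393, -0.15], TCP at [0.129, 0.56, 0.18] pointing down, gripper open.
Joint ranges: [-2.73, 2.73], [-0.86, 2.22], [0.23, 2.46], [-1.11, 4.25], [0.08, 2.63], [-2.82, 2.82]. Speed limits (rad/s): [2.79, 2.79, 3.14, 3.14, 3.14, 3.14].

INTERFACE

Orientations are given as a 3x3 rotation matrix whose columns are the frame's x, y, z axes.
In Python, from plant import status, imaging, job gives the robot as it stands.
- The arm moves only by the tool send_rows, never from a script. Its argument "plan" is a list of rows, each an object of numbers: "claw": the closure, from 0 (fully open) to 1 (shut); "tx", "ty", "tz": the shift along the world's x, y, z in cm; "ax", "ay", "az": the turn, a rotation vector about the world's x, y, z in rad. In form: [{"claw": .., "tx": .., "ty": .., "tz": .., "ax": .., "ay": .., "az": ..}, ...]. A call has 1 to 12 rows; each row is the pose to reach, as a shift and turn from the pose commanded when the call began; what a row does not reach only later rows make up. A row lasts 1/8 s, in which the tool goes at most 62.5 mm and 10.7 degrees, less where a joint would pass 70% of its speed; a pose out of reach is approached as far as the arm can. A call with a gripper value outside its range is refused whole. The fingers move at their own pace and stop on an object; "newtons" is the grip in N (left out, the last holds). Time passes only in rows, so rows that repeat a pose let the fingers close. It gives the time, the measured TCP pose, the force, the opening and the grip force at its end, in the units of the state.
- status.sense(): the state, without advancing time (a new reading comes with each control period).
- imaging.snapshot(name): name is "scene" or "side" or "wrist"; returns a dict with "color" (400x640x3 uint8, blue, green, red), "range_z" (400x640 float32, m along the optical axis (not along the pixel's ray), 0 where there is no reading), "camera_matrix" (3x3 intrinsics, pixels), "eye" and "attitude" of the camera in the world. Camera axes: x right, y down, z forward; pixel columns grow to the right and rows downward; lengths in m; the calibration is good to about 2 mm. A picture is of the moment at which its call begins.
- job.finish_job(): hands the job in; it is judged then, once.
The state is a dict: "clock": time; "qpos": joint angles; "joint_velocities": joint speeds; "tau": joint torques, N m; "ee_pos": TCP position; "tcp_rot": TCP orientation; "contact_force": force on the tool from outside, world axes, zero at the start; "torque": the same for the moment, N m; "width": finger opening in m; "grip_force": force on a finger pad.
Only numpy, scipy, OpenCV 4.12 (cv2) and the standard library are available. Lean on these libraries where they do the work, as an engineer would, in place of code of your own. Each camera call takes 0.05 s, during which the arm holds its last target. There are 200 camera calls.

## Working session

There is one attempt and no reset: what is moved stays moved. The work goes in short steps, Python scripts to look and compute and a tool call to move; the robot and the scene stay as the last step left them, time stands still between calls to the robot, and variables do not carry over. Pictures are saved under pics/ and viewed, at most 10 in all, crops included, and the job is handed in when it is done.

Besides the shell and the picture viewer there is one more tool, called as name(argument=value, ...) on one line, values as JSON. send_rows: Moves the arm, as the interface text tells. Its arguments: {"type":"object","properties":{"plan":{"type":"array","items":{"type":"object","properties":{"claw":{"type":"number"},"tx":{"type":"number"},"ty":{"type":"number"},"tz":{"type":"number"},"ax":{"type":"number"},"ay":{"type":"number"},"az":{"type":"number"}}}},"newtons":{"type":"number"}},"required":["plan"]}

```bash
mkdir -p pics; ls; cat > h.py <<'E'
import numpy as np, cv2, pickle
from plant import status, imaging, job
def snap(n, f=None):
    d=imaging.snapshot(n)
    if f: cv2.imwrite(f'pics/{f}.png',d['color']); pickle.dump(d,open(f'{f}.pkl','wb'))
    return d
def cloud(d):
    K=np.array(d['camera_matrix']);Z=d['range_z'];h,w=Z.shape
    u,v=np.meshgrid(np.arange(w),np.arange(h))
    P=np.stack([(u-K[0,2])/K[0,0]*Z,(v-K[1,2])/K[1,1]*Z,Z],-1)
    W=P@np.array(d['attitude']).T+np.array(d['eye']); W[Z<=0]=np.nan
    return W
def ray(d,uv,z):
    K=np.array(d['camera_matrix']);r=np.array(d['attitude'])@np.array([(uv[0]-K[0,2])/K[0,0],(uv[1]-K[1,2])/K[1,1],1]);e=np.array(d['eye'])
    return e+r*(z-e[2])/r[2]
E
python3 - <<'E'
from h import *
for n in ['scene','side','wrist']:
    d=snap(n,n+'0'); print(n,d['camera_matrix'],d['eye'],d['attitude'])
print(status.sense())
E
```

```text
pics
scene [[471.85935309   0.         321.51394295]
 [  0.         471.85935309 198.04078447]
 [  0.           0.           1.        ]] [1.44193362 0.18407246 0.98616241] [[-0.15142206  0.67254441 -0.72440002]
 [ 0.98838152  0.09325579 -0.12002223]
 [-0.01316578 -0.7341576  -0.67885144]]
side [[448.59978918   0.         314.39677099]
 [  0.         448.59978918 199.2729555 ]
 [  0.           0.           1.        ]] [0.15555544 0.70252346 1.13558035] [[-0.86309518 -0.38463344  0.32729776]
 [-0.50503674  0.66006726 -0.5561017 ]
 [-0.00214323 -0.64526609 -0.76395489]]
wrist [[350.27442983   0.         316.11530407]
 [  0.         350.27442983 198.4078684 ]
 [  0.           0.           1.        ]] [0.04978329 0.57897161 0.38333218] [[ 0.22564573  0.93591498  0.27045732]
 [ 0.97420818 -0.21633098 -0.06418207]
 [-0.00156066  0.27796415 -0.96059018]]
{'clock': 0.15, 'qpos': array([ 1.19348375e+00,  2.07259394e-01,  1.54259339e+00, -7.63473475e-06,
        1.39350778e+00, -1.50501380e-01]), 'joint_velocities': array([-0.00063665, -0.00096672, -0.00480917, -0.00048775,  0.00086638,
        0.00102168]), 'tau': array([ 1.20544089e-03, -3.71312857e+01, -2.81813997e+01,  6.97942707e-02,
        3.27191222e-02, -9.54677216e-05]), 'ee_pos': array([0.12906885, 0.55964719, 0.17875301]), 'tcp_rot': array([[-9.74388639e-01,  2.24869662e-01, -6.44354704e-04],
       [ 2.24870437e-01,  9.74387282e-01, -1.64632484e-03],
       [ 2.57642519e-04, -1.74905655e-03, -9.99998437e-01]]), 'contact_force': array([ 0.13354876,  0.40693575, -0.65996475]), 'torque': array([0.00031894, 0.00682354, 0.0261973 ]), 'grip_force': 0.0, 'width': 0.09367953344085055}
```

View pics/scene0.png

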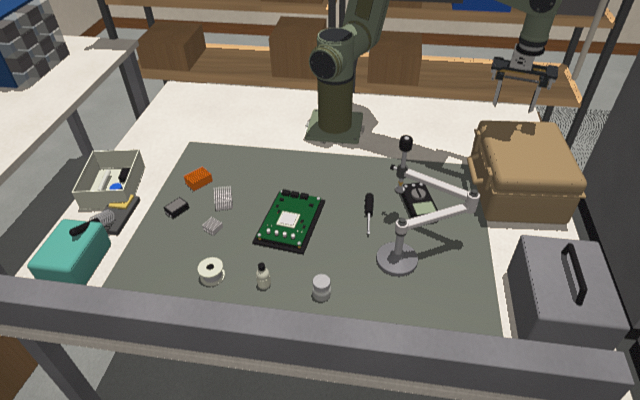

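View pics/side0.png

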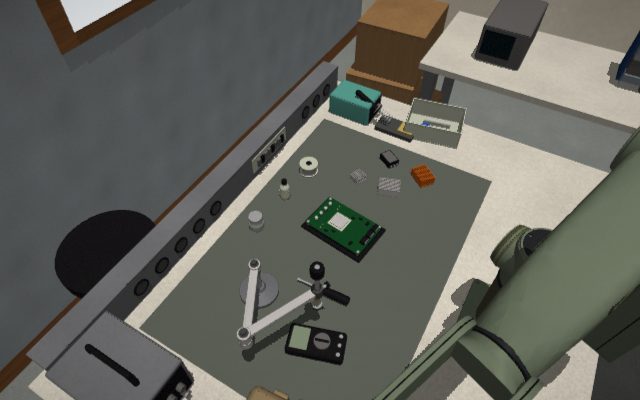

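The scene view shows the bare heat sink at (222,197) next to the orange one at (198,178). The small sink is at (212,226), the processor at (289,219), the knob at (405,143) and the column at (400,225). In the side view the heat sink is at (390,184), the processor at (341,222), the knob at (317,270) and the column top at (254,264).

```bash
cat >> h.py <<'E'
def load(f): return pickle.load(open(f+'.pkl','rb'))
def box(pts):
    (c,s,a)=cv2.minAreaRect((pts[:,:2]*1000).astype(np.float32)); return np.round(c,1),np.round(s,1),round(a,1)
def region(d,u0,u1,v0,v1,zlo,zhi,f=None):
    W=cloud(d)[v0:v1,u0:u1]; C=d['color'][v0:v1,u0:u1].astype(int)
    m=(W[...,2]>zlo)&(W[...,2]<zhi)
    if f is not None: m&=f(C)
    n,l,s,_=cv2.connectedComponentsWithStats(m.astype(np.uint8)); k=1+s[1:,4].argmax(); return W[l==k]
E
python3 - <<'E'
from h import *
S,T=load('scene0'),load('side0')
grey=lambda C:(np.ptp(C,axis=-1)<30)
white=lambda C:(C.min(-1)>170)
def rep(n,p): print(n,len(p),box(p),'z med/max',np.round([np.median(p[:,2]),np.percentile(p[:,2],98)],4), 'mean',np.round(p.mean(0),4))
for nm,d,hs,pr,kn,co in [('scene',S,(205,238,180,214),(265,312,200,240),(395,416,132,154),(385,415,210,240)),('side',T,(372,407,170,196),(322,362,208,240),(305,330,258,281),(244,266,256,272))]:
    rep(nm+' hs',region(d,*hs,.024,.045,grey)); rep(nm+' hsall',region(d,*hs,.008,.045,grey))
    rep(nm+' cpu',region(d,*pr,.026,.04,white))
    rep(nm+' board',region(d,pr[0]-25,pr[1]+25,pr[2]-25,pr[3]+20,.018,.03,lambda C:(C[...,1]>C[...,2]+25)))
    rep(nm+' knob',region(d,*kn,.24,.29))
    rep(nm+' knobtop',region(d,*kn,.271,.29))
    rep(nm+' col',region(d,*co,.1,.2))
W=cloud(S); print(W[245:275:6,378:418:6,:].round(3)[...,2])
E
```

```text
scene hs 55 (array([ 457.2, -300.1]), array([71.4, 14.2]), 20.1) z med/max [0.0323 0.0374] mean [ 0.4598 -0.299   0.0316]
scene hsall 282 (array([ 452.7, -282.6]), array([74.9, 50.1]), 20.0) z med/max [0.0261 0.0367] mean [ 0.4568 -0.2817  0.0237]
scene cpu 222 (array([519.8, -67.4]), array([52.8, 54.4]), 80.8) z med/max [0.0305 0.0353] mean [ 0.5218 -0.0667  0.0306]
scene board 1599 (array([505.9, -65.5]), array([132.5, 203.9]), 83.2) z med/max [0.0253 0.029 ] mean [ 0.513  -0.0638  0.0252]
scene knob 195 (array([425. , 239.4]), array([33.3, 35.8]), 81.0) z med/max [0.2636 0.2719] mean [0.4313 0.2392 0.2605]
scene knobtop 28 (array([424.4, 237.7]), array([27.9, 22. ]), 23.5) z med/max [0.2714 0.2727] mean [0.4251 0.2376 0.2715]
scene col 291 (array([603.3, 256. ]), array([33.2, 57. ]), 28.2) z med/max [0.1394 0.1569] mean [0.6112 0.2511 0.1366]
side hs 278 (array([ 447.1, -281. ]), array([71.9, 55.9]), 22.9) z med/max [0.0316 0.037 ] mean [ 0.4462 -0.2789  0.0314]
side hsall 345 (array([ 450.1, -287.7]), array([70.8, 72.9]), 19.4) z med/max [0.0307 0.037 ] mean [ 0.4454 -0.2751  0.0284]
side cpu 130 (array([518.8, -67.8]), array([43.6, 43.2]), 82.1) z med/max [0.0314 0.0362] mean [ 0.5191 -0.0666  0.0315]
side board 1524 (array([505.6, -63.5]), array([135.3, 204. ]), 82.4) z med/max [0.0254 0.0294] mean [ 0.503  -0.0589  0.0253]
side knob 238 (array([420. , 242.6]), array([31.9, 32.4]), 29.7) z med/max [0.2692 0.2739] mean [0.4185 0.2461 0.2647]
side knobtop 71 (array([421.4, 240.2]), array([27.5, 25.9]), 16.2) z med/max [0.2722 0.2742] mean [0.4197 0.2405 0.2723]
side col 142 (array([602.9, 250.4]), array([30.2, 35.4]), 9.1) z med/max [0.1458 0.1586] mean [0.6003 0.252  0.1459]
[[0.004 0.017 0.019 0.069 0.071 0.004 0.   ]
 [0.016 0.022 0.024 0.047 0.037 0.021 0.013]
 [0.018 0.019 0.023 0.033 0.03  0.024 0.017]
 [0.015 0.021 0.022 0.022 0.023 0.021 0.018]
 [0.003 0.015 0.02  0.018 0.021 0.016 0.008]]
```

```bash
python3 - <<'E'
import cv2
a=cv2.imread('pics/scene0.png')[130:310,150:490]; cv2.imwrite('pics/c1.png',cv2.resize(a,None,fx=2.3,fy=2.3,interpolation=cv2.INTER_CUBIC))
E
```

```text
(no output)
```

View pics/c1.png

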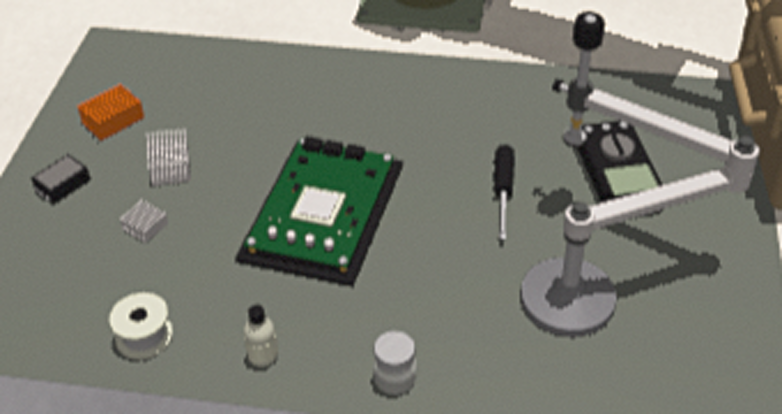

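The crop confirms this: bare heat sink, CPU on the board with connectors towards the robot, and the hold-down folded on the +y side. Both views agree: heat sink about (0.449,-0.281) at 20–22°, top 32 mm; CPU (0.5195,-0.0675), top 31 mm; board at about -7.3°; knob (0.422,0.240). Moving now, high over the knob.

send_rows(plan=[{"claw": 0,"tx": 0,"ty": 0,"tz": 6,"az": -0.15},{"claw": 0,"tx": 2,"ty": -2,"tz": 12,"az": -0.3},{"claw": 0,"tx": 6,"ty": -5,"tz": 18,"az": -0.45},{"claw": 0,"tx": 11,"ty": -9,"tz": 20,"az": -0.6},{"claw": 0,"tx": 16,"ty": -13,"tz": 20,"az": -0.75},{"claw": 0,"tx": 21,"ty": -18,"tz": 20,"az": -0.9},{"claw": 0,"tx": 25,"ty": -23,"tz": 20,"az": -1.05},{"claw": 0,"tx": 29,"ty": -28,"tz": 20,"az": -1.2},{"claw": 0,"tx": 32,"ty": -34,"tz": 20,"az": -1.35},{"claw": 0,"tx": 34,"ty": -40,"tz": 20,"az": -1.5},{"claw": 0,"tx": 35,"ty": -46,"tz": 20,"az": -1.65},{"claw": 0,"tx": 35,"ty": -52,"tz": 20,"az": -1.8}])

```text
schema error: expected keys claw, tx, ty, tz, ax, ay, az
```

send_rows(plan=[{"claw": 0,"tx": 0,"ty": 0,"tz": 6,"ax": 0,"ay": 0,"az": -0.15},{"claw": 0,"tx": 2,"ty": -2,"tz": 12,"ax": 0,"ay": 0,"az": -0.3},{"claw": 0,"tx": 6,"ty": -5,"tz": 18,"ax": 0,"ay": 0,"az": -0.45},{"claw": 0,"tx": 11,"ty": -9,"tz": 20,"ax": 0,"ay": 0,"az": -0.6},{"claw": 0,"tx": 16,"ty": -13,"tz": 20,"ax": 0,"ay": 0,"az": -0.75},{"claw": 0,"tx": 21,"ty": -18,"tz": 20,"ax": 0,"ay": 0,"az": -0.9},{"claw": 0,"tx": 25,"ty": -23,"tz": 20,"ax": 0,"ay": 0,"az": -1.05},{"claw": 0,"tx": 29,"ty": -28,"tz": 20,"ax": 0,"ay": 0,"az": -1.2},{"claw": 0,"tx": 32,"ty": -34,"tz": 20,"ax": 0,"ay": 0,"az": -1.35},{"claw": 0,"tx": 34,"ty": -40,"tz": 20,"ax": 0,"ay": 0,"az": -1.5},{"claw": 0,"tx": 35,"ty": -46,"tz": 20,"ax": 0,"ay": 0,"az": -1.65},{"claw": 0,"tx": 35,"ty": -52,"tz": 20,"ax": 0,"ay": 0,"az": -1.8}], newtons=25)

```text
clock: 1.65
ee_pos: [0.4767, 0.0691, 0.3789]
tcp_rot: [[0.445, 0.896, -0.001], [0.896, -0.445, -0.0], [-0.0, -0.001, -1.0]]
contact_force: [0.7, -0.1, 0.3]
width: 0.0939
grip_force: 0.0
```

send_rows(plan=[{"claw": 0,"tx": 1,"ty": -5,"tz": -4,"ax": 0,"ay": 0,"az": -0.15},{"claw": 0,"tx": 2,"ty": -10,"tz": -8,"ax": 0,"ay": 0,"az": -0.3},{"claw": 0,"tx": 2,"ty": -10.5,"tz": -10,"ax": 0,"ay": 0,"az": -0.4},{"claw": 0,"tx": 2,"ty": -10.5,"tz": -10,"ax": 0,"ay": 0,"az": -0.4}])

```text
clock: 2.15
ee_pos: [0.4947, -0.0343, 0.2769]
tcp_rot: [[0.756, 0.655, -0.006], [0.655, -0.756, 0.002], [-0.003, -0.005, -1.0]]
contact_force: [-0.3, -0.7, 1.3]
width: 0.0936
grip_force: 0.0
```

```bash
python3 - <<'E'
from h import *
snap('wrist','w1'); s=status.sense(); print(s['ee_pos'],s['qpos'])
E
```

```text
[ 0.4958592  -0.03380568  0.27895846] [-2.42619845e-01 -2.17513770e-02  1.58634601e+00  3.07097580e-04
  1.57922783e+00  6.12446366e-01]
```

send_rows(plan=[{"claw": 0,"tx": -2,"ty": -6,"tz": -2,"ax": 0,"ay": 0,"az": -0.15},{"claw": 0,"tx": -4,"ty": -12,"tz": -4,"ax": 0,"ay": 0,"az": -0.3},{"claw": 0,"tx": -5,"ty": -18,"tz": -6,"ax": 0,"ay": 0,"az": -0.36},{"claw": 0,"tx": -5,"ty": -21.5,"tz": -8,"ax": 0,"ay": 0,"az": -0.36},{"claw": 0,"tx": -5,"ty": -21.5,"tz": -8,"ax": 0,"ay": 0,"az": -0.36}])

```text
clock: 2.82
ee_pos: [0.4462, -0.2502, 0.1994]
tcp_rot: [[0.938, 0.346, -0.001], [0.346, -0.938, 0.001], [-0.001, -0.001, -1.0]]
contact_force: [0.0, 0.6, -0.3]
width: 0.0937
grip_force: 0.0
```

```bash
python3 - <<'E'
from h import *
snap('wrist','w2'); s=status.sense(); print(s['ee_pos'],s['qpos'],s['tcp_rot'][:,1])
a=np.hstack([load('w1')['color'],load('w2')['color']]); cv2.imwrite('pics/ww.png',cv2.resize(a,(800,250)))
E
```

```text
[ 0.44700286 -0.24908224  0.2004201 ] [-6.78099815e-01  5.43478127e-02  1.66909714e+00  6.45392640e-04
  1.41769774e+00  5.37672840e-01] [ 3.47520386e-01 -9.37672426e-01  5.97595096e-05]
```

View pics/ww.png

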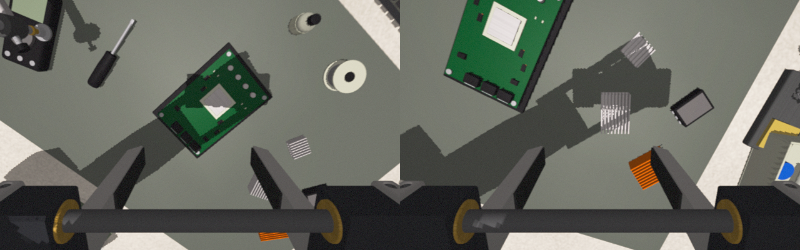

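The wrist views show the CPU in w1 at about (345,160) full-pixel, part-shaded by the gripper. In w2 the heat sink is at about (344,180), the orange one at (390,275) and the CPU at (165,40).

```bash
python3 - <<'E'
from h import *
a,b=load('w1'),load('w2')
def rep(n,p): print(n,len(p),box(p),'z',np.round([np.median(p[:,2]),np.percentile(p[:,2],98)],4))
grey=lambda C:(np.ptp(C,axis=-1)<35)
notg=lambda C:(C[...,1]<C[...,2]+25)
for zl in (.01,.022,.028): rep('hs',region(b,305,385,135,225,zl,.045,grey))
rep('cpu1',region(a,305,395,110,200,.0285,.045,notg))
rep('cpu2',region(b,110,220,0,80,.0285,.045,notg))
br=lambda C:C.min(-1)>190
rep('cpu2 bright',region(b,110,220,0,80,.02,.045,br))
rep('board1',region(a,240,440,60,260,.012,.045))
for d,n in((a,'w1'),(b,'w2')):
    c=d['color']; 
    if n=='w2': c=c[100:250,280:440]
    else: c=c[60:260,240:440]
    cv2.imwrite(f'pics/{n}c.png',cv2.resize(c,(400,400)))
cv2.imwrite('pics/wc.png',np.hstack([cv2.imread('pics/w1c.png'),cv2.imread('pics/w2c.png')]))
E
```

```text
hs 839 (array([ 454.3, -298.7]), array([70.4, 14.4]), 20.0) z [0.0303 0.0349]
hs 211 (array([ 456.3, -304.3]), array([70.3,  2.5]), 19.9) z [0.0328 0.0351]
hs 161 (array([ 456.3, -304.3]), array([70.3,  2.5]), 19.9) z [0.0332 0.0351]
cpu1 1395 (array([519.5, -65.3]), array([53.9, 53.7]), 82.7) z [0.0312 0.0332]
cpu2 2712 (array([519.3, -65.6]), array([54.4, 53.9]), 82.6) z [0.0313 0.0333]
cpu2 bright 2954 (array([519.6, -63.6]), array([55.2, 53.2]), 82.6) z [0.0311 0.0333]
board1 15255 (array([504.6, -63.2]), array([148.4, 218. ]), 82.6) z [0.0259 0.0386]
```

View pics/wc.png

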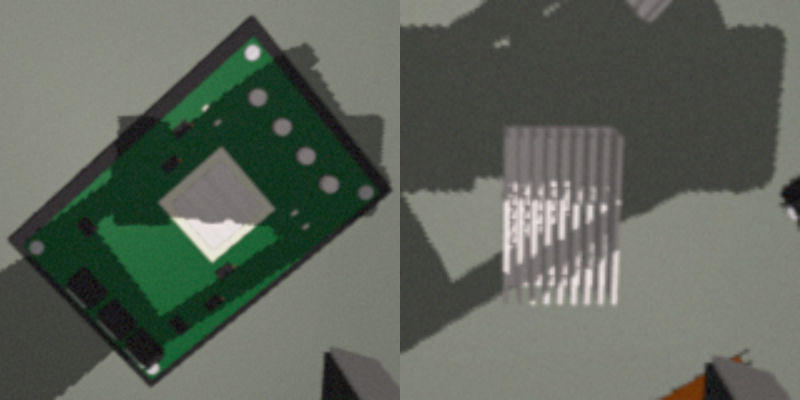

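Fins split the components, so I'll use all high points in the window.

```bash
python3 - <<'E'
from h import *
b=load('w2'); W=cloud(b)[145:222,310:378].reshape(-1,3)
for zl in (.006,.026):
    p=W[(W[:,2]>zl)&(W[:,2]<.045)]; print(len(p),box(p),np.median(p[:,2]))
# by rays: image rect of the bare sink top corners (crop px/scale), at z=.032
c=[(403+100,126),(503+112,126),(503,304),(620,304)]
for u,v in c: print(ray(b,(280+(u-400)*.4,100+v*.375),.032).round(4))
E
```

```text
2902 (array([ 448. , -281.9]), array([71. , 50.2]), 20.3) 0.02382661521366758
1366 (array([ 447.9, -281.9]), array([70.8, 50.2]), 20.1) 0.033302322363032905
[ 0.4759 -0.2439  0.032 ]
[ 0.4923 -0.2885  0.032 ]
[ 0.406 -0.27   0.032]
[ 0.4241 -0.3191  0.032 ]
```

Heat sink at (0.448,-0.282), 20.2°, 71x50 mm, top 33 mm, all consistent. Its sides are clear for the fingers, so I'm going down.

send_rows(plan=[{"claw": 0.25,"tx": 0.1,"ty": -3.3,"tz": -3,"ax": 0,"ay": 0,"az": 0},{"claw": 0.25,"tx": 0.1,"ty": -3.3,"tz": -8,"ax": 0,"ay": 0,"az": 0},{"claw": 0.25,"tx": 0.1,"ty": -3.3,"tz": -12.5,"ax": 0,"ay": 0,"az": 0},{"claw": 0.25,"tx": 0.1,"ty": -3.3,"tz": -15,"ax": 0,"ay": 0,"az": 0},{"claw": 0.25,"tx": 0.1,"ty": -3.3,"tz": -15,"ax": 0,"ay": 0,"az": 0}])

```text
clock: 3.5
ee_pos: [0.4477, -0.2795, 0.0492]
tcp_rot: [[0.937, 0.351, -0.002], [0.351, -0.937, 0.002], [-0.001, -0.002, -1.0]]
contact_force: [-0.9, 0.3, 0.1]
width: 0.0706
grip_force: 0.0
```

```bash
python3 - <<'E'
from h import *
s=status.sense(); print(s['ee_pos'],s['width'],s['tcp_rot'])
E
```

```text
[ 0.44771169 -0.27945701  0.0492467 ] 0.07057078035878948 [[ 9.36546198e-01  3.50540635e-01 -1.57554943e-03]
 [ 3.50543291e-01 -9.36544472e-01  1.96267288e-03]
 [-7.87575511e-04 -2.39043210e-03 -9.99996833e-01]]
```

send_rows(plan=[{"claw": 0.25,"tx": 0,"ty": -0.2,"tz": -2,"ax": 0,"ay": 0,"az": 0},{"claw": 0.25,"tx": 0,"ty": -0.2,"tz": -4,"ax": 0,"ay": 0,"az": 0},{"claw": 0.25,"tx": 0,"ty": -0.2,"tz": -4,"ax": 0,"ay": 0,"az": 0},{"claw": 0.6,"tx": 0,"ty": -0.2,"tz": -4,"ax": 0,"ay": 0,"az": 0},{"claw": 0.6,"tx": 0,"ty": -0.2,"tz": -4,"ax": 0,"ay": 0,"az": 0},{"claw": 0.6,"tx": 0,"ty": -0.2,"tz": -4,"ax": 0,"ay": 0,"az": 0},{"claw": 0.6,"tx": 0,"ty": -0.2,"tz": -4,"ax": 0,"ay": 0,"az": 0}], newtons=25)

```text
clock: 4.38
ee_pos: [0.4476, -0.284, 0.01]
tcp_rot: [[0.938, 0.347, 0.0], [0.347, -0.938, -0.0], [0.0, 0.0, -1.0]]
contact_force: [0.2, 0.5, 0.2]
width: 0.0382
grip_force: 0.0
```

```bash
python3 - <<'E'
from h import *
w=snap('wrist','w3')['color']; s=snap('side','s3')['color'];S=snap('scene','sc3')['color']
cv2.imwrite('pics/x3.png',np.hstack([cv2.resize(w[100:350,180:460],(400,357)),cv2.resize(s[125:225,340:452],(400,357))]))
x=status.sense();print(x['width'],x['grip_force'],x['ee_pos'])
E
```

```text
0.037474203956666896 0.0 [ 0.44742265 -0.28388436  0.00966684]
```

View pics/x3.png

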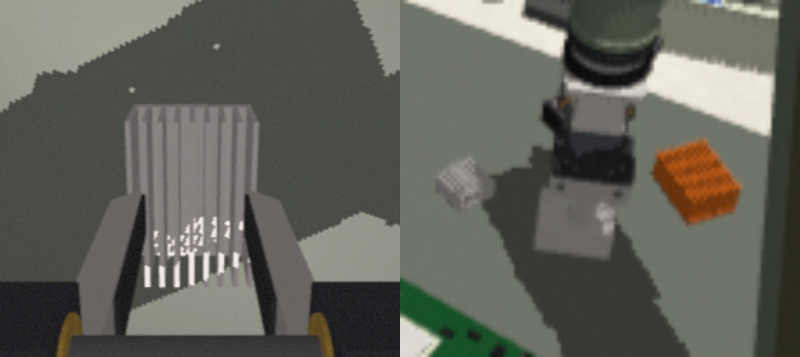

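```bash
python3 - <<'E'
from h import *
b=load('w3'); W=cloud(b)
m=(W[...,2]>.006)&(W[...,2]<.045)
m[:,:265]=0; m[:,365:]=0; m[:165]=0; m[305:]=0
p=W[m]; print(len(p),box(p),np.median(p[:,2]))
for v in range(170,345,12): print(v,[tuple((W[v,u]*1000).round(0)) for u in (255,275,290,320,350)])
for f,r in(('s3',(372,407,170,200)),('sc3',(205,238,180,214))):
    d=load(f);Q=cloud(d)[r[2]:r[3],r[0]:r[1]].reshape(-1,3);q=Q[(Q[:,2]>.006)&(Q[:,2]<.04)];print(f,len(q),box(q))
E
```

```text
9598 (array([ 448.2, -281.9]), array([70.8, 53. ]), 19.8) 0.021426828235221074
170 [(np.float64(470.0), np.float64(-235.0), np.float64(2.0)), (np.float64(474.0), np.float64(-246.0), np.float64(2.0)), (np.float64(477.0), np.float64(-255.0), np.float64(1.0)), (np.float64(484.0), np.float64(-272.0), np.float64(2.0)), (np.float64(490.0), np.float64(-290.0), np.float64(1.0))]
182 [(np.float64(462.0), np.float64(-237.0), np.float64(2.0)), (np.float64(470.0), np.float64(-249.0), np.float64(16.0)), (np.float64(472.0), np.float64(-257.0), np.float64(8.0)), (np.float64(478.0), np.float64(-274.0), np.float64(6.0)), (np.float64(484.0), np.float64(-291.0), np.float64(8.0))]
194 [(np.float64(455.0), np.float64(-239.0), np.float64(1.0)), (np.float64(464.0), np.float64(-251.0), np.float64(16.0)), (np.float64(472.0), np.float64(-259.0), np.float64(34.0)), (np.float64(471.0), np.float64(-277.0), np.float64(8.0)), (np.float64(477.0), np.float64(-294.0), np.float64(8.0))]
206 [(np.float64(447.0), np.float64(-242.0), np.float64(1.0)), (np.float64(457.0), np.float64(-254.0), np.float64(18.0)), (np.float64
[... 2856 characters left out ...]
p.float64(-261.0), np.float64(114.0)), (np.float64(367.0), np.float64(-282.0), np.float64(1.0)), (np.float64(371.0), np.float64(-292.0), np.float64(2.0)), (np.float64(379.0), np.float64(-311.0), np.float64(2.0)), (np.float64(386.0), np.float64(-331.0), np.float64(2.0))]
338 [(np.float64(468.0), np.float64(-260.0), np.float64(146.0)), (np.float64(471.0), np.float64(-264.0), np.float64(147.0)), (np.float64(471.0), np.float64(-268.0), np.float64(146.0)), (np.float64(474.0), np.float64(-274.0), np.float64(146.0)), (np.float64(477.0), np.float64(-280.0), np.float64(147.0))]
s3 270 (array([ 452.6, -308. ]), array([112. , 127.3]), 30.1)
sc3 321 (array([ 421.7, -298.6]), array([142.8,  99.5]), 19.9)
```

```bash
python3 - <<'E'
from h import *
import numpy as np
R=status.sense()['tcp_rot'];
for f,t in(('w3',np.array([.4474,-.2839,.0097])),('w2',np.array([.447,-.2491,.2004])),('w1',np.array([.4959,-.0338,.2790]))):
    d=load(f);W=cloud(d)
    eye=np.array(d['eye'])
    Z=d['range_z']
    Q=(W-t)
    h=Q[...,2]
    m=(Z<.19)&(Z>0)
    A=np.array(d['attitude']); tz=np.array([0,0,-1.]); ty=A[:,0]
    y=Q@ty; 
    for s in(-1,1):
        k=m&(np.sign(y)==s)
        hh=h[k]; yy=y[k]
        print(f,s,'lowest',np.percentile(hh,[0.1,1,5]).round(4),'|y| at low',np.percentile(np.abs(yy[hh<np.percentile(hh,3)]),[1,50,99]).round(4),'eye-t',(A.T@(eye-t)).round(3))
    v,u=np.where(m); 
    cols=[v[u==c].min() if (u==c).any() else -1 for c in range(180,460,10)]; print(cols)
E
```

```text
w3 -1 lowest [-0.0069  0.0005  0.0023] |y| at low [0.0094 0.1143 0.1339] eye-t [-0.001 -0.021 -0.219]
w3 1 lowest [-0.007  -0.0026  0.0058] |y| at low [0.0105 0.0376 0.1603] eye-t [-0.001 -0.021 -0.219]
[np.int64(297), np.int64(297), np.int64(297), np.int64(0), np.int64(297), np.int64(297), np.int64(1), np.int64(1), np.int64(1), np.int64(5), np.int64(183), np.int64(185), np.int64(1), np.int64(335), np.int64(335), np.int64(44), np.int64(32), np.int64(2), np.int64(1), np.int64(0), np.int64(0), np.int64(0), np.int64(7), np.int64(0), np.int64(22), np.int64(2), np.int64(40), np.int64(0)]
w2 -1 lowest [0.0287 0.0373 0.0621] |y| at low [0.0466 0.0482 0.0585] eye-t [-0.    -0.02  -0.218]
w2 1 lowest [0.0289 0.0374 0.0625] |y| at low [0.0467 0.0484 0.0585] eye-t [-0.    -0.02  -0.218]
[np.int64(270), np.int64(258), np.int64(246), np.int64(238), np.int64(235), np.int64(239), np.int64(335), np.int64(335), np.int64(335), np.int64(335), np.int64(335), np.int64(335), np.int64(335), np.int64(335), np.int64(335), np.int64(335), np.int64(335), np.int64(335), np.int64(335), np.int64(335), np.int64(335), np.int64(335), np.int64(335), np.int64(235), np.int64(237), np.int64(242), np.int64(254), np.int64(267)]
w1 -1 lowest [0.028  0.0365 0.0614] |y| at low [0.0478 0.0494 0.0596] eye-t [-0.001 -0.021 -0.217]
w1 1 lowest [0.0273 0.0361 0.0612] |y| at low [0.0455 0.0472 0.0573] eye-t [-0.001 -0.021 -0.217]
[np.int64(270), np.int64(258), np.int64(246), np.int64(238), np.int64(235), np.int64(237), np.int64(335), np.int64(335), np.int64(335), np.int64(335), np.int64(335), np.int64(335), np.int64(335), np.int64(335), np.int64(335), np.int64(336), np.int64(335), np.int64(335), np.int64(335), np.int64(335), np.int64(335), np.int64(335), np.int64(335), np.int64(236), np.int64(237), np.int64(242), np.int64(254), np.int64(267)]
```

```bash
python3 - <<'E'
from h import *
for f,t in(('w3',np.array([.4474,-.2839,.0097])),('w2',np.array([.447,-.2491,.2004])),('w1',np.array([.4959,-.0338,.2790])),('wrist0',np.array([.1291,.5597,.1788]))):
    d=load(f);A=np.array(d['attitude']);q=(cloud(d)-t);ty=A[:,0];tx=-np.array([A[0,1],A[1,1],0])/np.hypot(A[0,1],A[1,1])
    x=q@tx;y=q@ty;h=q[...,2]
    k=(np.abs(x)<.03)&(np.abs(y)>.005)&(np.abs(y)<.07)&(h>.015)&(h<.13)
    for lo in range(15,130,10):
        b=k&(h>lo/1000)&(h<=lo/1000+.01)
        if b.sum()>5: print(f,lo,b.sum(),'x',np.percentile(x[b],[5,50,95]).round(4),'|y|',np.percentile(np.abs(y[b]),[2,50,98]).round(4))
E
```

```text
w3 15 2626 x [-0.0267  0.0074  0.028 ] |y| [0.0069 0.015  0.0261]
w3 25 362 x [-0.0069  0.0091  0.0171] |y| [0.008  0.02   0.0285]
w3 35 504 x [-0.004   0.0095  0.0101] |y| [0.0184 0.0229 0.0307]
w3 45 602 x [-0.0047  0.0094  0.01  ] |y| [0.0184 0.0227 0.0309]
w3 55 715 x [-0.0042  0.0094  0.01  ] |y| [0.0183 0.0228 0.031 ]
w3 65 888 x [-0.0048  0.0094  0.01  ] |y| [0.0184 0.0228 0.031 ]
w3 75 1047 x [-0.0044  0.0094  0.0101] |y| [0.0183 0.0229 0.0312]
w3 85 1248 x [-0.0028  0.0094  0.0101] |y| [0.0183 0.0227 0.0306]
w3 95 1114 x [0.0003 0.0093 0.0101] |y| [0.0187 0.0219 0.0281]
w3 105 568 x [-0.0085  0.0094  0.0102] |y| [0.0198 0.0219 0.0259]
w3 115 439 x [-0.0077 -0.001   0.0051] |y| [0.0197 0.021  0.0214]
w3 125 347 x [0.0011 0.007  0.0294] |y| [0.0196 0.0201 0.0215]
w2 15 29 x [-0.0044  0.0059  0.0083] |y| [0.047  0.0473 0.0497]
w2 25 513 x [-0.0073  0.0064  0.0086] |y| [0.0467 0.0472 0.0572]
w2 35 718 x [-0.0068  0.0072  0.0087] |y| [0.0467 0.0483 0.0581]
w2 45 849 x [-0.0074  0.0071  0.0087] |y| [0.0467 0.0482 0.0584]
w2 55 1032 x [-0.0072  0.0072  0.0087] |y| [0.0467 0.0483 0.
[... 1369 characters left out ...]
.057 ]
wrist0 35 697 x [-0.0057  0.0086  0.0103] |y| [0.0461 0.048  0.0586]
wrist0 45 843 x [-0.0055  0.0087  0.0103] |y| [0.046  0.0481 0.0586]
wrist0 55 1007 x [-0.0057  0.0088  0.0103] |y| [0.046  0.0481 0.0586]
wrist0 65 1210 x [-0.0057  0.0088  0.0103] |y| [0.046  0.0481 0.0587]
wrist0 75 1488 x [-0.0056  0.0088  0.0104] |y| [0.046  0.0482 0.0589]
wrist0 85 1808 x [-0.0039  0.009   0.0104] |y| [0.046  0.0486 0.0588]
wrist0 95 1757 x [0.0017 0.0097 0.0105] |y| [0.0466 0.0504 0.0592]
wrist0 105 1190 x [-0.0082  0.0097  0.0106] |y| [0.0475 0.0506 0.059 ]
wrist0 115 1070 x [-0.007  -0.0003  0.006 ] |y| [0.0474 0.0486 0.0497]
wrist0 125 960 x [0.002  0.009  0.0293] |y| [0.0473 0.0484 0.0497]
```

Measurement shows the real fingertips sit about 26 mm behind (above) the reported TCP. The fingers closed above the sink without touching it. I'll open and go lower, watching the force.

send_rows(plan=[{"claw": 0.22,"tx": 0.1,"ty": 0.2,"tz": 0.5,"ax": 0,"ay": 0,"az": 0},{"claw": 0.22,"tx": 0.1,"ty": 0.2,"tz": 0.5,"ax": 0,"ay": 0,"az": 0},{"claw": 0.22,"tx": 0.1,"ty": 0.2,"tz": 0,"ax": 0,"ay": 0,"az": 0},{"claw": 0.22,"tx": 0.1,"ty": 0.2,"tz": -0.6,"ax": 0,"ay": 0,"az": 0},{"claw": 0.22,"tx": 0.1,"ty": 0.2,"tz": -1.1,"ax": 0,"ay": 0,"az": 0},{"claw": 0.22,"tx": 0.1,"ty": 0.2,"tz": -1.1,"ax": 0,"ay": 0,"az": 0}])

```text
clock: 5.28
ee_pos: [0.4479, -0.2813, -0.0022]
tcp_rot: [[0.938, 0.347, -0.001], [0.347, -0.938, 0.001], [-0.001, -0.002, -1.0]]
contact_force: [-0.4, -0.5, 0.6]
width: 0.0735
grip_force: 0.0
```

```bash
python3 - <<'E'
from h import *
d=snap('wrist','w4');x=status.sense();print(x['ee_pos'],x['contact_force'],x['width'])
t=x['ee_pos'];A=np.array(d['attitude']);q=(cloud(d)-t);ty=A[:,0];tx=-np.array([A[0,1],A[1,1],0])/np.hypot(A[0,1],A[1,1])
xx=q@tx;y=q@ty;h=q[...,2]
k=(np.abs(xx)<.02)&(np.abs(y)>.033)&(np.abs(y)<.07)
for lo in range(0,60,6):
  b=k&(h>lo/1000)&(h<=lo/1000+.006); print(lo,b.sum(),xx[b].max() if b.any() else 0)
E
```

```text
[ 0.44815499 -0.28157791 -0.00183758] [-0.49594683 -0.1522619   0.50815264] 0.07289654717274584
0 5420 0.019989801497481943
6 0 0
12 0 0
18 1 0.008774790479299443
24 183 0.010076822147536997
30 318 0.009966922314439783
36 383 0.009957278243667708
42 417 0.009921866203496922
48 450 0.01026588548399167
54 507 0.01005164703123795
```

send_rows(plan=[{"claw": 0.22,"tx": 0,"ty": 0,"tz": -0.8,"ax": 0,"ay": 0,"az": 0},{"claw": 0.22,"tx": 0,"ty": 0,"tz": -1.5,"ax": 0,"ay": 0,"az": 0},{"claw": 0.22,"tx": 0,"ty": 0,"tz": -1.5,"ax": 0,"ay": 0,"az": 0},{"claw": 0.7,"tx": 0,"ty": 0,"tz": -1.5,"ax": 0,"ay": 0,"az": 0},{"claw": 0.7,"tx": 0,"ty": 0,"tz": -1.5,"ax": 0,"ay": 0,"az": 0},{"claw": 0.7,"tx": 0,"ty": 0,"tz": -1.5,"ax": 0,"ay": 0,"az": 0},{"claw": 0.7,"tx": 0,"ty": 0,"tz": -1.5,"ax": 0,"ay": 0,"az": 0}], newtons=25)

```text
clock: 6.2
ee_pos: [0.4487, -0.282, -0.0161]
tcp_rot: [[0.938, 0.347, 0.0], [0.347, -0.938, -0.0], [0.0, 0.0, -1.0]]
contact_force: [-0.2, -0.5, 0.4]
width: 0.05
grip_force: 25.0
```

Gripped at exactly 50 mm. Lifting and carrying it to the processor.

send_rows(plan=[{"claw": 0.7,"tx": 0,"ty": 0,"tz": 3,"ax": 0,"ay": 0,"az": 0},{"claw": 0.7,"tx": 0,"ty": 0,"tz": 7,"ax": 0,"ay": 0,"az": 0},{"claw": 0.7,"tx": 1,"ty": 3,"tz": 10,"ax": 0,"ay": 0,"az": -0.1},{"claw": 0.7,"tx": 2.5,"ty": 8,"tz": 10,"ax": 0,"ay": 0,"az": -0.24},{"claw": 0.7,"tx": 4,"ty": 13,"tz": 10,"ax": 0,"ay": 0,"az": -0.38},{"claw": 0.7,"tx": 5.5,"ty": 17.5,"tz": 10,"ax": 0,"ay": 0,"az": -0.483},{"claw": 0.7,"tx": 7,"ty": 20.5,"tz": 9,"ax": 0,"ay": 0,"az": -0.483},{"claw": 0.7,"tx": 7.1,"ty": 21.6,"tz": 7,"ax": 0,"ay": 0,"az": -0.483},{"claw": 0.7,"tx": 7.1,"ty": 21.6,"tz": 6,"ax": 0,"ay": 0,"az": -0.483},{"claw": 0.7,"tx": 7.1,"ty": 21.6,"tz": 6,"ax": 0,"ay": 0,"az": -0.483},{"claw": 0.7,"tx": 7.1,"ty": 21.6,"tz": 6,"ax": 0,"ay": 0,"az": -0.483}])

```text
clock: 7.58
ee_pos: [0.5198, -0.0667, 0.0441]
tcp_rot: [[0.992, -0.129, 0.001], [-0.129, -0.992, -0.0], [0.001, 0.0, -1.0]]
contact_force: [-0.4, 0.0, -2.3]
width: 0.05
grip_force: 25.0
```

```bash
python3 - <<'E'
from h import *
d=snap('wrist','w5');s=snap('side','s5');S=snap('scene','sc5');x=status.sense();print(x['ee_pos'],x['contact_force'],x['width'],np.degrees(np.arctan2(*x['tcp_rot'][1::-1,0])))
W=cloud(d)[120:320,200:430].reshape(-1,3); t=x['ee_pos']
k=(np.hypot(W[:,0]-t[0],W[:,1]-t[1])<.046)&(W[:,2]>.05)&(W[:,2]<.098)
print(k.sum(),box(W[k]),np.percentile(W[k][:,2],[2,50,98]))
cv2.imwrite('pics/x5.png',np.hstack([cv2.resize(d['color'],(480,300)),cv2.resize(s['color'][140:300,260:420],(300,300))]))
E
```

```text
[ 0.5200936  -0.06665798  0.04444788] [-0.26732419  0.25361881 -1.39897804] 0.05005032717840122 -7.402655367105944
13963 (array([518.9, -65.9]), array([73.5, 71. ]), 82.2) [0.06668886 0.08333124 0.0951075 ]
```

View pics/x5.png

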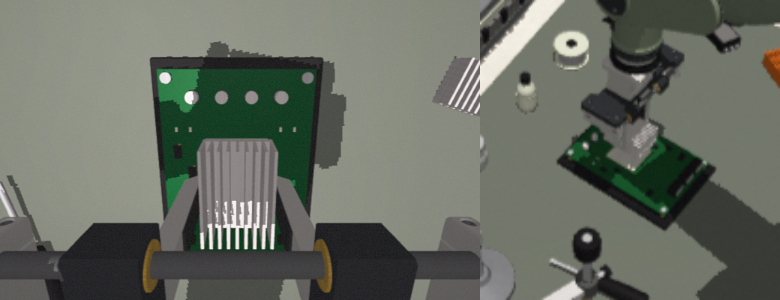

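The wrist view shows the sink held level and parallel to the board above the CPU. Its underside should be at about 60 mm, with the CPU top at 30–31 mm.

send_rows(plan=[{"claw": 0.7,"tx": 0,"ty": 0.05,"tz": -1.2,"ax": 0,"ay": 0,"az": 0},{"claw": 0.7,"tx": 0,"ty": 0.05,"tz": -2.2,"ax": 0,"ay": 0,"az": 0},{"claw": 0.7,"tx": 0,"ty": 0.05,"tz": -2.7,"ax": 0,"ay": 0,"az": 0},{"claw": 0.7,"tx": 0,"ty": 0.05,"tz": -2.8,"ax": 0,"ay": 0,"az": 0},{"claw": 0.7,"tx": 0,"ty": 0.05,"tz": -2.9,"ax": 0,"ay": 0,"az": 0},{"claw": 0.7,"tx": 0,"ty": 0.05,"tz": -2.95,"ax": 0,"ay": 0,"az": 0},{"claw": 0.7,"tx": 0,"ty": 0.05,"tz": -2.95,"ax": 0,"ay": 0,"az": 0}])

```text
clock: 8.6
ee_pos: [0.5197, -0.0654, 0.0144]
tcp_rot: [[0.992, -0.128, 0.0], [-0.128, -0.992, -0.0], [0.0, 0.0, -1.0]]
contact_force: [1.3, -0.1, -1.1]
width: 0.0499
grip_force: 25.0
```

send_rows(plan=[{"claw": 0.7,"tx": 0,"ty": 0,"tz": -0.05,"ax": 0,"ay": 0,"az": 0},{"claw": 0.7,"tx": 0,"ty": 0,"tz": -0.1,"ax": 0,"ay": 0,"az": 0},{"claw": 0.7,"tx": 0,"ty": 0,"tz": -0.1,"ax": 0,"ay": 0,"az": 0}])

```text
clock: 8.98
ee_pos: [0.5197, -0.0654, 0.0139]
tcp_rot: [[0.992, -0.128, 0.0], [-0.128, -0.992, -0.0], [0.0, 0.0, -1.0]]
contact_force: [-1.6, 0.8, 5.9]
width: 0.05
grip_force: 25.0
```

Contact felt (+6 N). Releasing and rising.

send_rows(plan=[{"claw": 0.3,"tx": 0,"ty": 0,"tz": 0.05,"ax": 0,"ay": 0,"az": 0},{"claw": 0.2,"tx": 0,"ty": 0,"tz": 0.05,"ax": 0,"ay": 0,"az": 0},{"claw": 0.2,"tx": 0,"ty": 0,"tz": 0.05,"ax": 0,"ay": 0,"az": 0},{"claw": 0.2,"tx": 0,"ty": 0,"tz": 1,"ax": 0,"ay": 0,"az": 0},{"claw": 0.2,"tx": 0,"ty": 0,"tz": 4,"ax": 0,"ay": 0,"az": 0},{"claw": 0.2,"tx": 0,"ty": 0,"tz": 9,"ax": 0,"ay": 0,"az": 0},{"claw": 0.2,"tx": -2,"ty": 0,"tz": 15,"ax": 0,"ay": 0,"az": 0},{"claw": 0,"tx": -4,"ty": 2,"tz": 20,"ax": 0,"ay": 0,"az": 0},{"claw": 0,"tx": -4,"ty": 3,"tz": 23,"ax": 0,"ay": 0,"az": 0},{"claw": 0,"tx": -4,"ty": 3,"tz": 23,"ax": 0,"ay": 0,"az": 0}])

```text
clock: 10.22
ee_pos: [0.4815, -0.0354, 0.2468]
tcp_rot: [[0.992, -0.127, 0.008], [-0.127, -0.992, -0.002], [0.008, 0.001, -1.0]]
contact_force: [-0.2, -0.5, -0.2]
width: 0.0938
grip_force: 0.0
```

```bash
python3 - <<'E'
from h import *
d=snap('wrist','w6');s=snap('side','s6');S=snap('scene','sc6');x=status.sense();print(x['ee_pos'],x['qpos'],np.degrees(np.arctan2(*x['tcp_rot'][1::-1,1])))
for n,c in(('w',d),('s',s),('sc',S)):
    W=cloud(c).reshape(-1,3)
    k=(np.hypot(W[:,0]-.5195,W[:,1]+.066)<.055)&(W[:,2]>.045)&(W[:,2]<.08)
    print(n,k.sum(),box(W[k]),np.percentile(W[k][:,2],[50,95]))
    b=(np.hypot(W[:,0]-.422,W[:,1]-.24)<.04)&(W[:,2]>.2385)&(W[:,2]<.29)
    if b.sum()>20: print(' knob',b.sum(),box(W[b]),np.percentile(W[b][:,2],[2,98]))
    top=(np.hypot(W[:,0]-.422,W[:,1]-.24)<.03)&(W[:,2]>.27)&(W[:,2]<.29)
    if top.sum()>20: print(' top',top.sum(),box(W[top]))
E
```

```text
[ 0.47844607 -0.03537475  0.24136351] [-2.54285608e-01 -4.14638755e-02  1.68124180e+00 -2.23970630e-04
  1.50482223e+00  1.44491345e+00] -97.35608280746372
w 1613 (array([518.6, -65. ]), array([49.5, 69.7]), 82.2) [0.06315704 0.06488392]
s 385 (array([517.8, -64. ]), array([55.3, 72.5]), 83.3) [0.06070186 0.06547597]
 knob 238 (array([421.4, 242. ]), array([32.7, 33.7]), 17.5) [0.2421863  0.27403838]
 top 106 (array([421. , 243.1]), array([29.3, 29.1]), 27.5)
sc 399 (array([522.2, -66.5]), array([52.1, 73.8]), 81.6) [0.05960482 0.06528638]
 knob 197 (array([426.3, 240.4]), array([33.1, 33.9]), 55.3) [0.24050782 0.27252786]
 top 47 (array([426.5, 238.9]), array([29.2, 25.6]), 0.3)
```

The sink is placed: the wrist view puts it at (0.5186,-0.0650) against the CPU at (0.5194,-0.0654), 0.4° off, top 63 mm. Next is the knob at about (0.4224,0.2412), after correcting the view biases seen on the sink.

send_rows(plan=[{"claw": 0,"tx": 0,"ty": 3,"tz": 3,"ax": 0,"ay": 0,"az": 0.1},{"claw": 0,"tx": -1,"ty": 9,"tz": 6,"ax": 0,"ay": 0,"az": 0.25},{"claw": 0,"tx": -2.5,"ty": 15,"tz": 8,"ax": 0,"ay": 0,"az": 0.4},{"claw": 0,"tx": -4,"ty": 21,"tz": 8,"ax": 0,"ay": 0,"az": 0.44},{"claw": 0,"tx": -5.5,"ty": 26,"tz": 8,"ax": 0,"ay": 0,"az": 0.44},{"claw": 0,"tx": -5.7,"ty": 27.6,"tz": 8,"ax": 0,"ay": 0,"az": 0.44},{"claw": 0,"tx": -5.7,"ty": 27.6,"tz": 8,"ax": 0,"ay": 0,"az": 0.44},{"claw": 0,"tx": -5.7,"ty": 27.6,"tz": 8,"ax": 0,"ay": 0,"az": 0.44}])

```text
clock: 11.38
ee_pos: [0.4228, 0.2392, 0.3221]
tcp_rot: [[0.952, 0.305, -0.002], [0.305, -0.952, -0.001], [-0.002, 0.001, -1.0]]
contact_force: [1.1, -1.0, 0.3]
width: 0.094
grip_force: 0.0
```

```bash
python3 - <<'E'
from h import *
d=snap('wrist','w7');x=status.sense();print(x['ee_pos'],x['qpos'],np.degrees(np.arctan2(*x['tcp_rot'][1::-1,1])))
W=cloud(d).reshape(-1,3)
r=np.hypot(W[:,0]-.422,W[:,1]-.241)
for lo,hi in((.245,.29),(.27,.285)):
    b=(r<.03)&(W[:,2]>lo)&(W[:,2]<hi); print('knob',b.sum(),box(W[b]) if b.sum()>5 else '',np.percentile(W[b][:,2],[2,50,98]) if b.any() else '')
b=(np.hypot(W[:,0]-.602,W[:,1]-.252)<.13)&(W[:,2]<.03)&(W[:,2]>.012)
print('base',b.sum(),box(W[b]) if b.sum()>5 else '')
cv2.imwrite('pics/x7.png',d['color'])
E
```

```text
[0.4229843  0.23910017 0.3224262 ] [ 3.36607699e-01 -6.04776422e-02  1.53730572e+00 -6.12756827e-04
  1.66614199e+00  1.59803291e+00] -72.27763396466489
knob 1613 (array([422.3, 241.3]), array([33.7, 33.4]), 51.4) [0.24839443 0.27082894 0.27244674]
knob 1141 (array([422.3, 241.2]), array([30.5, 30.4]), 81.9) [0.27012257 0.27119254 0.27257862]
base 3087 (array([557.8, 215.1]), array([142.7, 109.2]), 34.4)
```

View pics/x7.png

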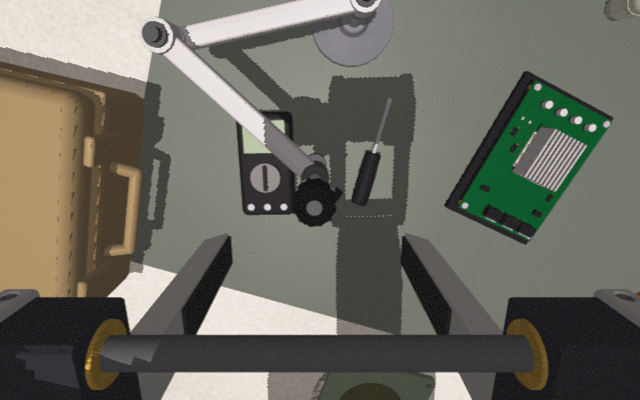

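The wrist view shows the knob at (315,200), elbow pivot at (155,35), column at (365,5) and the sink on the CPU. The knob is at (0.4223,0.2413) with its top at about 271 mm, so the rod is already about 6 mm down. I'll descend and grip.

send_rows(plan=[{"claw": 0,"tx": -0.1,"ty": 0.2,"tz": -3,"ax": 0,"ay": 0,"az": 0},{"claw": 0.2,"tx": -0.1,"ty": 0.2,"tz": -7,"ax": 0,"ay": 0,"az": 0},{"claw": 0.3,"tx": -0.1,"ty": 0.2,"tz": -10,"ax": 0,"ay": 0,"az": 0},{"claw": 0.4,"tx": -0.1,"ty": 0.2,"tz": -10.9,"ax": 0,"ay": 0,"az": 0},{"claw": 0.9,"tx": -0.1,"ty": 0.2,"tz": -10.9,"ax": 0,"ay": 0,"az": 0},{"claw": 0.9,"tx": -0.1,"ty": 0.2,"tz": -10.9,"ax": 0,"ay": 0,"az": 0},{"claw": 0.9,"tx": -0.1,"ty": 0.2,"tz": -10.9,"ax": 0,"ay": 0,"az": 0},{"claw": 0.9,"tx": -0.1,"ty": 0.2,"tz": -10.9,"ax": 0,"ay": 0,"az": 0}], newtons=45)

```text
clock: 12.42
ee_pos: [0.4226, 0.2423, 0.2155]
tcp_rot: [[0.952, 0.307, 0.003], [0.307, -0.952, -0.001], [0.003, 0.002, -1.0]]
contact_force: [0.5, -3.2, 3.3]
width: 0.0313
grip_force: 45.0
```

send_rows(plan=[{"claw": 0.9,"tx": 0.2,"ty": -0.6,"tz": 0,"ax": 0,"ay": 0,"az": 0},{"claw": 0.9,"tx": 0.5,"ty": -1.6,"tz": 0,"ax": 0,"ay": 0,"az": 0},{"claw": 0.9,"tx": 0.9,"ty": -3,"tz": 0,"ax": 0,"ay": 0,"az": 0},{"claw": 0.9,"tx": 1.4,"ty": -4.5,"tz": 0,"ax": 0,"ay": 0,"az": 0},{"claw": 0.9,"tx": 1.9,"ty": -6,"tz": 0,"ax": 0,"ay": 0,"az": 0},{"claw": 0.9,"tx": 2.4,"ty": -7.5,"tz": 0,"ax": 0,"ay": 0,"az": 0}])

```text
clock: 13.18
ee_pos: [0.4469, 0.1677, 0.2148]
tcp_rot: [[0.952, 0.307, 0.003], [0.307, -0.952, 0.002], [0.004, -0.001, -1.0]]
contact_force: [2.5, 5.4, 3.2]
width: 0.0311
grip_force: 45.0
```

Swinging smoothly with low forces. Continuing.

send_rows(plan=[{"claw": 0.9,"tx": 0.6,"ty": -2,"tz": 0,"ax": 0,"ay": 0,"az": 0},{"claw": 0.9,"tx": 1.2,"ty": -4,"tz": 0,"ax": 0,"ay": 0,"az": 0},{"claw": 0.9,"tx": 1.9,"ty": -6,"tz": 0,"ax": 0,"ay": 0,"az": 0},{"claw": 0.9,"tx": 2.5,"ty": -8,"tz": 0,"ax": 0,"ay": 0,"az": 0},{"claw": 0.9,"tx": 3.1,"ty": -10,"tz": 0,"ax": 0,"ay": 0,"az": 0},{"claw": 0.9,"tx": 3.8,"ty": -12,"tz": 0,"ax": 0,"ay": 0,"az": 0},{"claw": 0.9,"tx": 4.4,"ty": -14,"tz": 0,"ax": 0,"ay": 0,"az": 0},{"claw": 0.9,"tx": 5,"ty": -16,"tz": 0,"ax": 0,"ay": 0,"az": 0},{"claw": 0.9,"tx": 5.6,"ty": -18,"tz": 0,"ax": 0,"ay": 0,"az": 0},{"claw": 0.9,"tx": 6.2,"ty": -19.5,"tz": 0,"ax": 0,"ay": 0,"az": 0},{"claw": 0.9,"tx": 6.2,"ty": -19.5,"tz": 0,"ax": 0,"ay": 0,"az": 0}])

```text
clock: 14.55
ee_pos: [0.5082, -0.0292, 0.2144]
tcp_rot: [[0.952, 0.305, 0.001], [0.305, -0.952, -0.002], [0.001, 0.002, -1.0]]
contact_force: [1.9, -0.5, 3.6]
width: 0.0316
grip_force: 45.0
```

send_rows(plan=[{"claw": 0.9,"tx": 0.5,"ty": -1.6,"tz": 0,"ax": 0,"ay": 0,"az": 0},{"claw": 0.9,"tx": 0.9,"ty": -3.1,"tz": 0,"ax": 0,"ay": 0,"az": 0},{"claw": 0.9,"tx": 1.05,"ty": -3.6,"tz": 0,"ax": 0,"ay": 0,"az": 0},{"claw": 0.9,"tx": 1.05,"ty": -3.6,"tz": 0,"ax": 0,"ay": 0,"az": 0}])

```text
clock: 15.05
ee_pos: [0.5177, -0.0628, 0.214]
tcp_rot: [[0.952, 0.307, -0.001], [0.307, -0.952, 0.001], [-0.0, -0.001, -1.0]]
contact_force: [1.6, 4.0, 3.9]
width: 0.0315
grip_force: 45.0
```

```bash
python3 - <<'E'
from h import *
d=snap('wrist','w8');s=snap('side','s8');S=snap('scene','sc8')
for i in range(3): x=status.sense();print(x['ee_pos'],x['contact_force'])
for n,c in(('w',d),('s',s),('sc',S)):
    W=cloud(c).reshape(-1,3)
    r=np.hypot(W[:,0]-.5195,W[:,1]+.066)
    k=(r<.055)&(W[:,2]>.045)&(W[:,2]<.075)
    print(n,k.sum(),box(W[k]) if k.sum()>5 else '')
    k=(r<.03)&(W[:,2]>.23)&(W[:,2]<.285)
    if k.sum()>5: print(' knob',k.sum(),box(W[k]),W[k][:,2].max())
cv2.imwrite('pics/x8.png',np.hstack([cv2.resize(s['color'][120:320,240:440],(400,400)),cv2.resize(S['color'][110:260,215:365],(400,400))]))
E
```

```text
[ 0.51768089 -0.06279596  0.21405619] [0.20633552 3.61093439 4.07655954]
[ 0.51768089 -0.06279596  0.21405619] [0.20633552 3.61093439 4.07655954]
[ 0.51768089 -0.06279596  0.21405619] [0.20633552 3.61093439 4.07655954]
w 1331 (array([521.4, -65. ]), array([50.2, 65.8]), 82.6)
 knob 6471 (array([520.3, -65.5]), array([33.6, 49.8]), 36.1) 0.2849765458736134
s 238 (array([518.8, -63.3]), array([54.7, 74. ]), 81.3)
 knob 37 (array([508.6, -52.6]), array([33.7, 24.4]), 35.2) 0.2712126267899275
sc 347 (array([522. , -66.7]), array([52.4, 72.9]), 82.8)
 knob 327 (array([520.7, -66.4]), array([36.3, 53. ]), 34.0) 0.2847825448327552
```

View pics/x8.png

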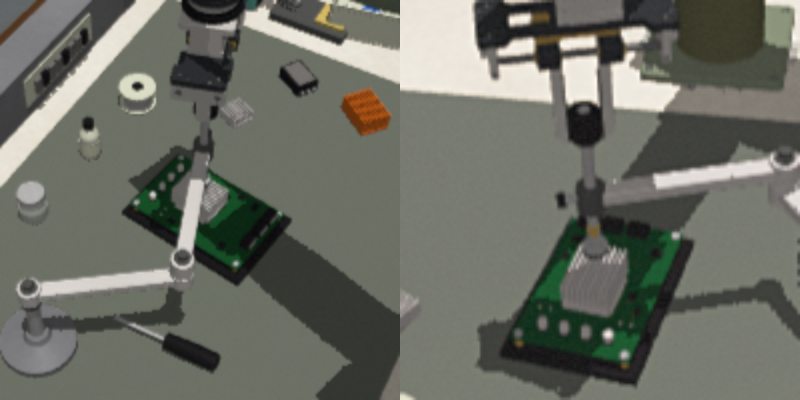

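The foot is above the sink centre in both views. I'll measure the foot's height from the images as a first estimate, then feel for contact.

```bash
cat >> h.py <<'E'
def force(n=6):
    F=[]
    for i in range(n): imaging.snapshot('side'); x=status.sense(); F.append(x['contact_force'])
    F=np.array(F); print('z',x['ee_pos'].round(4),'F',F.mean(0).round(2),'sd',F.std(0).round(2),'t',x['clock'])
E
python3 - <<'E'
from h import *
for n,c in(('s8',(518,-63)),('sc8',(521,-64))):
    W=cloud(load(n)).reshape(-1,3)*1000
    r=np.hypot(W[:,0]-c[0],W[:,1]-c[1])
    for z in range(54,150,4):
        b=(r<24)&(W[:,2]>=z)&(W[:,2]<z+4)
        if b.sum(): print(n,z,b.sum(),np.percentile(r[b],[10,90]).round(0),W[b].mean(0).round(0)[:2])
force()
E
```

```text
s8 54 11 [14. 22.] [506. -64.]
s8 58 20 [11. 23.] [506. -67.]
s8 62 16 [13. 23.] [516. -61.]
s8 66 5 [15. 22.] [517. -65.]
s8 86 1 [16. 16.] [503. -61.]
s8 90 6 [11. 17.] [506. -62.]
s8 94 5 [10. 15.] [506. -63.]
s8 98 1 [14. 14.] [504. -63.]
s8 146 2 [16. 17.] [502. -60.]
sc8 54 43 [ 9. 22.] [522. -62.]
sc8 58 52 [ 7. 22.] [523. -63.]
sc8 62 42 [ 9. 23.] [525. -66.]
sc8 66 5 [15. 22.] [523. -60.]
sc8 86 11 [10. 13.] [527. -61.]
sc8 90 22 [ 8. 15.] [525. -66.]
sc8 94 24 [ 4. 13.] [524. -62.]
sc8 98 5 [4. 8.] [522. -60.]
sc8 102 10 [3. 8.] [521. -63.]
sc8 106 8 [2. 7.] [520. -65.]
sc8 110 2 [1. 3.] [522. -63.]
sc8 114 1 [2. 2.] [523. -63.]
sc8 118 5 [3. 6.] [522. -63.]
sc8 122 9 [3. 7.] [524. -62.]
sc8 126 4 [4. 6.] [522. -65.]
sc8 130 5 [3. 7.] [523. -61.]
sc8 134 4 [3. 5.] [523. -64.]
sc8 142 3 [ 9. 12.] [529. -68.]
sc8 146 10 [11. 13.] [530. -61.]
z [ 0.5177 -0.0628  0.214 ] F [0.4  5.11 4.14] sd [0.39 0.65 0.53] t 15.5
```

send_rows(plan=[{"claw": 0.9,"tx": 0.05,"ty": -0.2,"tz": -0.3,"ax": 0,"ay": 0,"az": 0},{"claw": 0.9,"tx": 0.05,"ty": -0.2,"tz": -0.6,"ax": 0,"ay": 0,"az": 0},{"claw": 0.9,"tx": 0.05,"ty": -0.2,"tz": -0.8,"ax": 0,"ay": 0,"az": 0},{"claw": 0.9,"tx": 0.05,"ty": -0.2,"tz": -1,"ax": 0,"ay": 0,"az": 0}])

```text
clock: 16.0
ee_pos: [0.5184, -0.0647, 0.2043]
tcp_rot: [[0.952, 0.307, -0.0], [0.307, -0.952, 0.001], [0.0, -0.001, -1.0]]
contact_force: [-0.0, 5.6, 5.1]
width: 0.0314
grip_force: 45.0
```

```bash
python3 - <<'E'
from h import *
force()
E
```

```text
z [ 0.5183 -0.0647  0.204 ] F [0.64 5.61 4.22] sd [0.48 0.33 0.6 ] t 16.3
```

send_rows(plan=[{"claw": 0.9,"tx": 0,"ty": 0,"tz": -0.3,"ax": 0,"ay": 0,"az": 0},{"claw": 0.9,"tx": 0,"ty": 0,"tz": -0.6,"ax": 0,"ay": 0,"az": 0},{"claw": 0.9,"tx": 0,"ty": 0,"tz": -0.8,"ax": 0,"ay": 0,"az": 0}])

```text
clock: 16.68
ee_pos: [0.5184, -0.0648, 0.1963]
tcp_rot: [[0.952, 0.307, 0.0], [0.307, -0.952, 0.001], [0.0, -0.001, -1.0]]
contact_force: [0.4, 5.7, 5.1]
width: 0.0309
grip_force: 45.0
```

```bash
python3 -c "
from h import *
force()"
```

```text
z [ 0.5183 -0.0648  0.196 ] F [0.34 5.41 3.7 ] sd [0.45 0.65 0.67] t 16.975
```

send_rows(plan=[{"claw": 0.9,"tx": 0,"ty": 0,"tz": -0.1,"ax": 0,"ay": 0,"az": 0},{"claw": 0.9,"tx": 0,"ty": 0,"tz": -0.2,"ax": 0,"ay": 0,"az": 0},{"claw": 0.9,"tx": 0,"ty": 0,"tz": -0.3,"ax": 0,"ay": 0,"az": 0}])

```text
clock: 17.35
ee_pos: [0.5183, -0.0649, 0.1933]
tcp_rot: [[0.952, 0.307, -0.0], [0.307, -0.952, 0.001], [-0.0, -0.001, -1.0]]
contact_force: [-1.1, 5.6, 4.4]
width: 0.0313
grip_force: 45.0
```

```bash
python3 -c "
from h import *
force()"
```

```text
z [ 0.5183 -0.0648  0.1931] F [0.53 5.33 4.42] sd [0.58 0.42 0.47] t 17.65
```

send_rows(plan=[{"claw": 0.9,"tx": 0,"ty": 0,"tz": -0.1,"ax": 0,"ay": 0,"az": 0},{"claw": 0.9,"tx": 0,"ty": 0,"tz": -0.2,"ax": 0,"ay": 0,"az": 0},{"claw": 0.9,"tx": 0,"ty": 0,"tz": -0.3,"ax": 0,"ay": 0,"az": 0}])

```text
clock: 18.02
ee_pos: [0.5183, -0.0648, 0.1903]
tcp_rot: [[0.952, 0.307, -0.0], [0.307, -0.952, 0.001], [0.0, -0.001, -1.0]]
contact_force: [-0.1, 5.7, 6.2]
width: 0.0315
grip_force: 45.0
```

```bash
python3 -c "
from h import *
force(8)"
```

```text
z [ 0.5183 -0.0648  0.1903] F [0.42 5.26 4.86] sd [0.6  0.56 0.5 ] t 18.425
```

send_rows(plan=[{"claw": 0.9,"tx": 0,"ty": 0,"tz": -0.1,"ax": 0,"ay": 0,"az": 0},{"claw": 0.9,"tx": 0,"ty": 0,"tz": -0.2,"ax": 0,"ay": 0,"az": 0},{"claw": 0.9,"tx": 0,"ty": 0,"tz": -0.2,"ax": 0,"ay": 0,"az": 0}])

```text
clock: 18.8
ee_pos: [0.5184, -0.0648, 0.1886]
tcp_rot: [[0.952, 0.307, -0.0], [0.307, -0.952, 0.001], [0.0, -0.001, -1.0]]
contact_force: [-1.1, 6.8, 5.6]
width: 0.031
grip_force: 45.0
```

```bash
python3 -c "
from h import *
force(10)"
```

```text
z [ 0.5184 -0.0648  0.1886] F [-0.47  5.44  6.12] sd [0.7  0.49 0.38] t 19.3
```

Contact is felt: Fz rises about 0.74 N/mm, matching the spring. It is now at about 2 N, so I'll go 1 mm more and confirm.

send_rows(plan=[{"claw": 0.9,"tx": 0,"ty": 0,"tz": -0.05,"ax": 0,"ay": 0,"az": 0},{"claw": 0.9,"tx": 0,"ty": 0,"tz": -0.1,"ax": 0,"ay": 0,"az": 0},{"claw": 0.9,"tx": 0,"ty": 0,"tz": -0.1,"ax": 0,"ay": 0,"az": 0}])

```text
clock: 19.68
ee_pos: [0.5184, -0.0648, 0.1878]
tcp_rot: [[0.952, 0.307, 0.0], [0.307, -0.952, 0.001], [0.0, -0.001, -1.0]]
contact_force: [-0.6, 4.8, 6.9]
width: 0.0317
grip_force: 45.0
```

```bash
python3 -c "
from h import *
force(14)"
```

```text
z [ 0.5184 -0.0649  0.1879] F [-0.99  5.35  7.12] sd [0.39 0.53 0.32] t 20.375
```

Spring force is about 2.8 N. Letting go and withdrawing upwards.

send_rows(plan=[{"claw": 0.55,"tx": 0,"ty": 0,"tz": 0,"ax": 0,"ay": 0,"az": 0},{"claw": 0.3,"tx": 0,"ty": 0,"tz": 0,"ax": 0,"ay": 0,"az": 0},{"claw": 0.2,"tx": 0,"ty": 0,"tz": 0,"ax": 0,"ay": 0,"az": 0},{"claw": 0.2,"tx": 0,"ty": 0,"tz": 0,"ax": 0,"ay": 0,"az": 0},{"claw": 0.2,"tx": 0,"ty": 0,"tz": 3,"ax": 0,"ay": 0,"az": 0},{"claw": 0.2,"tx": 0,"ty": 0,"tz": 7,"ax": 0,"ay": 0,"az": 0},{"claw": 0.1,"tx": 0,"ty": 0,"tz": 11,"ax": 0,"ay": 0,"az": 0},{"claw": 0,"tx": 0,"ty": 0,"tz": 13,"ax": 0,"ay": 0,"az": 0},{"claw": 0,"tx": 0,"ty": 0,"tz": 13,"ax": 0,"ay": 0,"az": 0},{"claw": 0,"tx": 0,"ty": 0,"tz": 13,"ax": 0,"ay": 0,"az": 0}])

```text
clock: 21.62
ee_pos: [0.5178, -0.0653, 0.3157]
tcp_rot: [[0.952, 0.307, -0.002], [0.307, -0.952, 0.0], [-0.002, -0.001, -1.0]]
contact_force: [-0.3, 0.6, -1.3]
width: 0.0939
grip_force: 0.0
```

```bash
python3 - <<'E'
from h import *
d=snap('wrist','w9');s=snap('side','s9');S=snap('scene','sc9');x=status.sense();print(x['ee_pos'],x['contact_force'],x['width'])
for n,c in(('w',d),('s',s),('sc',S)):
    W=cloud(c).reshape(-1,3);r=np.hypot(W[:,0]-.5195,W[:,1]+.066)
    k=(r<.055)&(W[:,2]>.045)&(W[:,2]<.072)
    print(n,k.sum(),box(W[k]) if k.sum()>5 else '')
    k=(r<.03)&(W[:,2]>.215)&(W[:,2]<.26)
    if k.sum()>5: print(' knob',k.sum(),box(W[k]),np.percentile(W[k][:,2],[50,98]))
cv2.imwrite('pics/x9.png',np.hstack([cv2.resize(d['color'],(480,300)),cv2.resize(S['color'][130:250,225:345],(300,300))]))
E
```

```text
[ 0.51765106 -0.0651537   0.31539176] [-0.46659992  0.31725545 -1.09079572] 0.09398575825118131
w 758 (array([524.7, -65.6]), array([50.2, 58.9]), 82.3)
 knob 1415 (array([517.6, -64.1]), array([33.9, 33.6]), 48.7) [0.24332754 0.24503223]
s 234 (array([518.5, -62.7]), array([53.1, 72.2]), 82.2)
 knob 157 (array([513.9, -61.6]), array([32. , 32.9]), 54.8) [0.24115561 0.2468365 ]
sc 349 (array([521.7, -67.2]), array([52.8, 74. ]), 83.3)
 knob 189 (array([521.3, -66. ]), array([34.3, 33.1]), 41.2) [0.23789463 0.24608653]
```

View pics/x9.png

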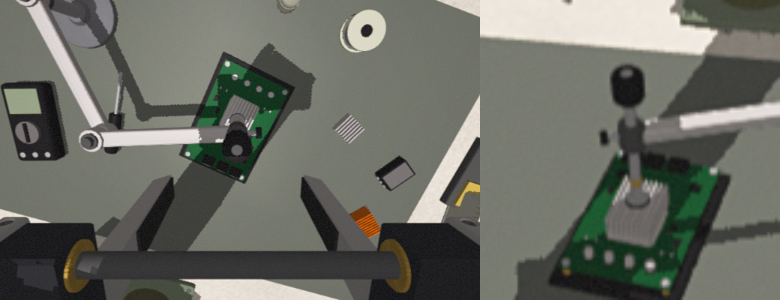

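The knob is within 2 mm of the sink centre, the sink hasn't moved, and the gripper is clear. Handing in.

```bash
python3 -c "
from plant import job
print(job.finish_job())"
```

```text
the job is handed in; nothing more can be done
None
```

I set the heat sink squarely on the processor, about 1 mm off centre and 0.4° off square. The hold-down foot presses it at about 2.8 N, estimated from wrist force, with the spring about half squeezed. The gripper is clear, and I handed the job in; the interface returned no verdict.

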